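# Right the fallen jar and hold the incubator lid

## Robot

A 7-joint arm with a two-finger parallel gripper is mounted at the origin on the work surface. World frame = base frame: x ahead of the robot, y to its left, z up, the work surface at z = 0. Lengths are in m, angles in rad, forces in N, time in s.
With the tool pointing down it reaches from about 0.4 to 0.85 m from the base axis. Payload 10.4 kg.
Tool frame: the origin (TCP) lies on the mounting face of the last link; the fingertips stand r.tips_ahead ahead of it and the grasp point (between the pads) lies 164 mm ahead of it (r.tips_ahead is the distance from the TCP to the fingertips, in m); z points along the fingers, y is the line along which they close (so a half turn about z gives the same grasp; the last joint's range is limited). The gripper opens to 87 mm and grips with 3 to 60 N. Pads are 19 mm wide; open, the fingers measure 117 mm over their backs; the gripper's body (75 mm by 190 mm) begins 51 mm behind the grasp point.
Start: joints at [-1.244, 0.332, -0.065, 1.46, 0.022, 1.35, -0.088], TCP at [0.214, 0.587, 0.405] pointing down, gripper open.
Joint ranges: [-2.6, 2.6], [-0.5, 2.12], [-1.47, 1.34], [0.16, 2.42], [-1.27, 4.41], [0.06, 2.06], [-2.6, 2.6]. Speed limits (rad/s): [2.22, 2.22, 2.79, 2.79, 3.14, 3.14, 3.14].

## Interface

Orientations are given as a unit quaternion [x, y, z, w].
In Python, from bench import telemetry, imaging, job, r gives the robot as it stands.
- The arm moves only by the tool move_arm, never from a script. Its argument "steps" is a list of rows, each an object of numbers: "dx", "dy", "dz": the shift along the tool's x, y, z in cm; "spin": the turn about the tool's z in rad. In form: [{"dx": .., "dy": .., "dz": .., "spin": ..}, ...]. A call has 1 to 12 rows; each row shifts and turns the commanded pose from where the row before left it, along the tool's axes as they then stand; what a row does not reach is not made up. A row lasts 1/10 s, in which the tool goes at most 50 mm and 8.59 degrees, less where a joint would pass 70% of its speed; a pose out of reach is approached as far as the arm can. A call with a gripper value outside its range is refused whole. "claw" is the finger opening in cm, from 0 to 8.7, set as the call begins (left out, the last holds). The fingers move at their own pace and stop on an object; "squeeze" is the grip in N (left out, the last holds). Time passes only in rows, so rows that do not move let the fingers close. It gives the time, the measured TCP pose, the force, the opening and the grip force at its end, in the units of the state.
- telemetry.read_state(): the state, without advancing time (a new reading comes with each control period).
- imaging.camera(name): name is "side" or "top"; returns a dict with "img" (420x560x3 uint8, red, green, blue), "camera_matrix" (3x3 intrinsics, pixels), "D" ([k1, k2, p1, p2, k3] as OpenCV has them; the pictures are not rectified), "R" (3x3) and "t" (3): a world point X has camera coordinates R X + t. Camera axes: x right, y down, z forward; pixel columns grow to the right and rows downward; lengths in m; the calibration is good to about 2 mm. A picture is of the moment at which its call begins. There is no depth.
- job.close_job(): hands the job in; it is judged then, once.
The state is a dict: "time": time; "joint_positions": joint angles; "joint_vel": joint speeds; "joint_torque": joint torques, N m; "ee_pos": TCP position; "eef_rot": TCP orientation; "ft_force": force on the tool from outside, world axes, zero at the start; "torque": the same for the moment, N m; "width": finger opening in m; "grip_force": force on a finger pad.
Only numpy, scipy, OpenCV 4.12 (cv2) and the standard library are available. Lean on these libraries where they do the work, as an engineer would, in place of code of your own. Each camera call takes 0.05 s, during which the arm holds its last target. There are 200 camera calls.

## Task

The sample jars waiting in the lane are about to go into the incubator. Stand the fallen jar upright again in the lane, between its neighbours, and let go of it without knocking or shifting anything; then lift the incubator's sprung lid by its orange handle past its balance point (the red mark, where the spring takes over) without letting it fly up to its stop. Ease it back and finish holding it still by the handle just below that point, in the green band, so that it would drop shut the moment it is let go: the program ends while still holding it.

Things in the scene. Friction and masses are not known exactly. Their poses are not given: they have to be found in the camera images.
- jar_fallen: the one jar that lies on its side in the lane, its cap pointing along the lane's +x to within 0.2 rad: closed square amber glass jar 92 mm tall, square body 44 x 44 mm up to 58 mm (sides along its x and y axes), neck, blue round cap 30 mm diameter from 66 to 92 mm up, 100 to 200 g; origin at the centre of its underside, its z axis runs up the jar from foot to cap; centre of mass 33 mm up, so when set on the edge of its foot within 25 degrees of upright it rights itself
- jar_near: upright neighbour at the lane's -x end: closed square amber glass jar 92 mm tall, square body 44 x 44 mm up to 58 mm (sides along its x and y axes), neck, blue round cap 30 mm diameter from 66 to 92 mm up, 100 to 200 g; origin at the centre of its underside, its z axis runs up the jar from foot to cap; centre of mass 33 mm up, so when set on the edge of its foot within 25 degrees of upright it rights itself
- jar_mid: upright neighbour in the lane beyond the fallen jar: closed square amber glass jar 92 mm tall, square body 44 x 44 mm up to 58 mm (sides along its x and y axes), neck, blue round cap 30 mm diameter from 66 to 92 mm up, 100 to 200 g; origin at the centre of its underside, its z axis runs up the jar from foot to cap; centre of mass 33 mm up, so when set on the edge of its foot within 25 degrees of upright it rights itself
- jar_far: upright neighbour at the lane's +x end: closed square amber glass jar 92 mm tall, square body 44 x 44 mm up to 58 mm (sides along its x and y axes), neck, blue round cap 30 mm diameter from 66 to 92 mm up, 100 to 200 g; origin at the centre of its underside, its z axis runs up the jar from foot to cap; centre of mass 33 mm up, so when set on the edge of its foot within 25 degrees of upright it rights itself
- lane: fixed white lane, 450 mm along its x, 106 mm wide along its y; origin on the bench under its centre; its floor is 6 mm above the bench; rails 6 mm thick, centred 50 mm either side of the middle line, rise 8 mm above that floor. The gap for the fallen jar lies between jar_near (about 185 mm on the -x side of the centre) and jar_mid (about 135 mm on the +x side)
- incubator: fixed white benchtop incubator, 240 mm along its x, 270 mm along its y, 100 mm high, under a grey hinged lid; origin on the bench under its centre; its -x side, the front with the dark panel, faces the robot. On its +y side stands a gauge arc of 110 mm radius about the hinge line with a green band (lid at 0.70 to 0.87 rad) and a red mark (0.90 rad); an orange tab on the lid's edge moves along it
- lid_hinge (a point): point on the lid's hinge line, in the middle of its length, at the incubator's far (+x) side: 120 mm to +x of the incubator's origin and 104 mm up; its axes are those of the incubator (the hinge runs along y)
- lid_handle (a point): middle of the lid's orange handle bar, a round bar 12 mm thick parallel to the hinge, 120 mm long between two posts; it moves with the lid; its axes are the lid's. It lies 218 mm from the hinge line towards the front and 52 mm above it with the lid closed; the bar's axis is 44 mm above the lid's top face, the lid is 8 mm thick and its front edge is 28 mm beyond the bar
- lid (a joint): opening angle of the lid in rad: 0 shut, grows as the handle rises and goes back to +x; stop at 1.4. The 0.8 kg lid is sprung: below its balance point at 0.90 rad it falls shut, above it the spring carries it up to the stop; it has no friction to stay anywhere, only light damping; about 1.3 N at the handle starts it off from shut
- vial: bystander: white vial 32 mm diameter, 50 mm tall, between lane and incubator; origin under its centre
- petri_stack: bystander: stack of petri dishes, 70 mm diameter, 45 mm tall; origin under its centre
- wash_bottle: bystander: white wash bottle with red cap, 66 mm diameter, 170 mm tall; origin under its centre
- book: bystander: blue book, 170 x 240 x 28 mm; origin under its centre
- beaker: bystander: glass beaker 64 mm diameter, 80 mm tall; origin under its centre
- slide_box: bystander: green slide box 55 x 85 x 30 mm; origin under its centre
Mind the look-alikes: they are no part of the job. What is shaped like the jar_fallen but purple is not meant.

How it is judged:
By the outcome, as a careful person would: the job done as asked, in the order asked, and still so for the second after the job is handed in, while the arm keeps its last pose, push and grip.
It also fails if it takes over 56 s, if anything falls off the work surface, if the arm or the gripper's body presses on something with over 40 N, if the wrist force passes 120 N, or if a joint passes its speed limit or range.

## Working session

There is one attempt and no reset: what is moved stays moved. The work goes in short steps, Python scripts to look and compute and a tool call to move; the robot and the scene stay as the last step left them, time stands still between calls to the robot, and variables do not carry over. Pictures are saved under pics/ and viewed, at most 10 in all, crops included, and the job is handed in when it is done.

Besides the shell and the picture viewer there is one more tool, called after ">>>" in YAML: its name, and indented under it one key for each argument. move_arm: Moves the arm, as the interface text tells. Its arguments: {"type":"object","properties":{"steps":{"type":"array","items":{"type":"object","properties":{"dx":{"type":"number"},"dy":{"type":"number"},"dz":{"type":"number"},"spin":{"type":"number"}}}},"claw":{"type":"number"},"squeeze":{"type":"number"}},"required":["steps"]}

```bash
mkdir -p pics; ls; cat > h.py <<'E'
import numpy as np, cv2
from bench import telemetry, imaging, job, r
def snap(n,f=None):
    c=imaging.camera(n)
    if f: cv2.imwrite('pics/'+f,cv2.cvtColor(c['img'],cv2.COLOR_RGB2BGR))
    return c
def ray(c,uv):
    p=cv2.undistortPoints(np.array([[uv]],float),np.array(c['camera_matrix']),np.array(c['D']))[0,0]
    R=np.array(c['R']);t=np.array(c['t'])
    return -R.T@t, R.T@np.array([p[0],p[1],1.])
def plane(c,uv,z):
    o,d=ray(c,uv); return o+d*(z-o[2])/d[2]
def tri(c1,u1,c2,u2):
    o1,d1=ray(c1,u1);o2,d2=ray(c2,u2)
    s=np.linalg.lstsq(np.c_[d1,-d2],o2-o1,rcond=None)[0]
    a=o1+d1*s[0];b=o2+d2*s[1]
    return (a+b)/2,np.linalg.norm(a-b)
def proj(c,X):
    return cv2.projectPoints(np.array(X,float).reshape(-1,3),cv2.Rodrigues(np.array(c['R']))[0],np.array(c['t'],float),np.array(c['camera_matrix']),np.array(c['D']))[0][:,0]
E
python3 - <<'E'
from h import *
import pickle
for n in('side','top'):
    c=snap(n,n+'0.png'); pickle.dump(c,open(n+'0.pkl','wb')); print(n,-np.array(c['R']).T@np.array(c['t']))
s=telemetry.read_state();print(s,r.tips_ahead)
E
```

```text
pics
side [-0.05469667 -0.7190361   1.12554146]
top [0.41895329 0.01754464 1.3290468 ]
{'time': 0.1, 'joint_positions': array([-1.24357125,  0.33281809, -0.06467554,  1.46083092,  0.02160335,
        1.34989306, -0.08849964]), 'joint_vel': array([-0.00102685, -0.00192949, -0.00171722, -0.00197058, -0.00162468,
       -0.00037848,  0.00014231]), 'joint_torque': array([ 1.20787110e-03, -6.24543285e+01,  2.43872363e-02, -3.90719247e+01,
       -6.14981493e-02,  3.64538259e-02,  8.19685874e-05]), 'ee_pos': array([0.21417862, 0.58704495, 0.40404002]), 'eef_rot': array([ 1.74023639e-01,  9.84741276e-01, -6.22405401e-04, -7.62462405e-05]), 'ft_force': array([-0.26442724, -0.26841954, -0.33264687]), 'torque': array([0.02328632, 0.01440009, 0.0165126 ]), 'grip_force': 0.0, 'width': 0.08685133377613193} 0.1822
```

View pics/side0.png

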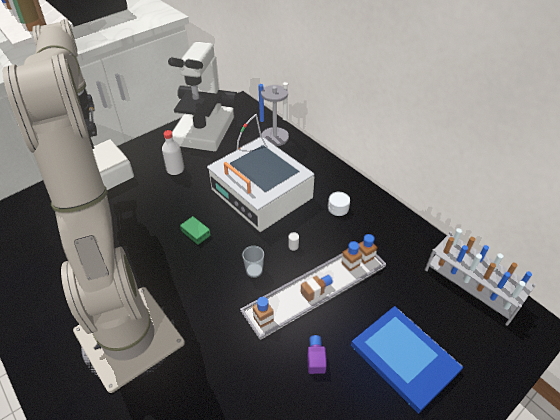

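View pics/top0.png

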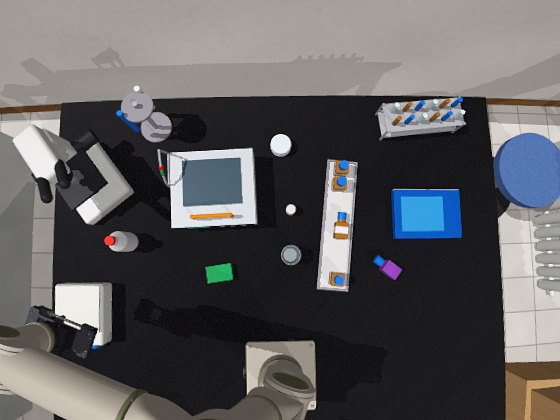

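Side view: fallen amber jar at (316,288) with its cap towards (327,281). Upright jars at (263,312), (352,255) and (368,247). Top view: fallen jar at (341,228), upright jars at (339,279), (341,184) and (342,168), orange handle at (210,215).

What could be taken for the fallen jar: the purple one at side (316,358) / top (388,267), and the three upright ones. I choose the amber jar lying in the lane, at side (316,288) / top (341,228), and check it in one crop.

```bash
python3 - <<'E'
from h import *
import pickle
s,t=[pickle.load(open(n+'0.pkl','rb')) for n in('side','top')]
a=t['img'][150:300,300:375]; b=s['img'][225:340,235:395]
A=cv2.resize(a,None,fx=4,fy=4,interpolation=2);B=cv2.resize(b,None,fx=3,fy=3,interpolation=2)
o=np.zeros((600,790,3),np.uint8);o[:600,:300]=A;o[:345,305:785]=B
cv2.imwrite('pics/crop1.png',o[:,:,::-1])
for n,c in(('side',s),('top',t)):
    h=cv2.cvtColor(c['img'],cv2.COLOR_RGB2HSV)
    for nm,lo,hi in(('blue',(100,120,60),(118,255,255)),('orange',(5,120,60),(18,255,255))):
        m=cv2.inRange(h,lo,hi);k,_,st,ce=cv2.connectedComponentsWithStats(m)
        for i in range(1,k):
            if 12<st[i,4]<3000: print(n,nm,st[i],ce[i].round(1))
E
```

```text
side blue [259  84   5  38 141] [260.8 103.5]
side blue [363 234  12  13 122] [368.3 239.7]
side blue [348 241  11  13 118] [353. 247.]
side blue [457 245  11  17  87] [461.8 253.1]
side blue [480 245   9  17  64] [483.8 251.4]
side blue [451 267   7   7  33] [453.6 270.2]
side blue [498 272  13  17  99] [503.6 279.8]
side blue [522 272  10  11  60] [526.6 276.6]
side blue [322 275  10  11  66] [327.2 279.7]
side blue [490 293   8   8  36] [493.3 296.2]
side blue [257 297  11  14 131] [262.1 303.3]
side blue [309 335  13  11 109] [314.9 339.8]
side orange [ 5  0  6  9 22] [7.6 4.2]
side orange [26 21 20 10 61] [32.8 25. ]
side orange [224 162  26  31 140] [236.2 174.1]
side orange [444 237  10  17  76] [448.3 244.8]
side orange [466 237   9  16  62] [470.  243.1]
side orange [359 241  18  15 125] [367.1 248.6]
side orange [342 248  20  15 129] [351.2 255.8]
side orange [362 257  12   7  16] [366.9 260.2]
side orange [439 259   6   7  26] [441.2 262.1]
side orange [342 262  18   9  28] [349.1 266.5]
side orange [484 263  12  16  83] [489.4 270.3]
side orange [508 263   9  12  53] [512
[... 803 characters left out ...]
e [ 91 345   9   4  25] [ 94.8 346.9]
top orange [439  98  11  10  49] [444.4 102.6]
top orange [486  99  74   7 402] [522.7 102. ]
top orange [403 101   9  11  43] [406.8 106.2]
top orange [  0 104  61  10 346] [ 29.7 108.6]
top orange [429 112  11  10  46] [434.3 116.5]
top orange [392 116  10   9  41] [396.8 120. ]
top orange [335 160  14  14  82] [339.9 168.1]
top orange [333 177  14  13  72] [337.9 184.4]
top orange [190 213  44   6 132] [211.8 215.3]
top orange [334 220  14   6  63] [340.9 222.9]
top orange [333 233  15   6  74] [340.1 235.6]
top orange [330 272  14  14  72] [334.4 277.7]
top orange [ 505  362   55   58 1802] [524.7 383.8]
top orange [529 386  31  34 959] [544.8 403.3]
```

View pics/crop1.png

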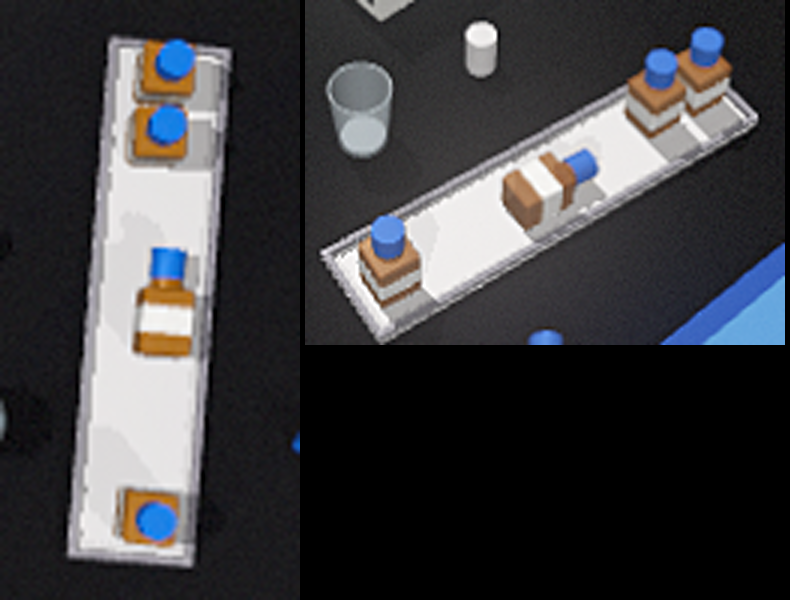

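The crop confirms the choice: an amber jar with a white label lies in the lane at top (341,229), cap at (341.6,215) pointing +x, between jar_near and jar_mid.

```bash
python3 - <<'E'
from h import *
import pickle
s,t=[pickle.load(open(n+'0.pkl','rb')) for n in('side','top')]
for nm,us,ut,z in(('far',(368.3,239.7),(343.3,164.4),.085),('mid',(353,247),(341.4,180.8),.085),('fallcap',(327.2,279.7),(341.6,215.2),.028),('near',(262.1,303.3),(338.6,279.8),.085),('handle',(236.2,174.1),(211.8,215.3),.156)):
    p,e=tri(s,us,t,ut); print(nm,p.round(4),'gap',e.round(4),'planeT',plane(t,ut,z).round(4),plane(s,us,z).round(4))
# body edges top, at z=.05 (crop px/4 + offset)
g=lambda x,y:(300+x/4-.4,150+y/4-.4)
for q in((134,352),(192,356),(138,287),(196,287)): print('body',plane(t,g(*q),.05).round(4))
for q in((112,38),(231,48),(68,557),(193,566)): print('lane',plane(t,g(*q),.014).round(4))
# handle ends (top)
h=cv2.cvtColor(t['img'],cv2.COLOR_RGB2HSV);m=cv2.inRange(h,(5,120,60),(18,255,255));m[:, :185]=0;m[:,240:]=0;m[:205]=0;m[225:]=0
P=np.argwhere(m)[:,::-1];vx,vy,x0,y0=cv2.fitLine(P.astype(np.float32),cv2.DIST_L2,0,.01,.01).ravel()
for x in(190,211.5,233): print('hand',plane(t,(x,y0+vy/vx*(x-x0)),.158).round(4))
E
```

```text
far [ 0.6979 -0.221   0.087 ] gap 0.0037 planeT [ 0.6999 -0.2226  0.085 ] [ 0.6976 -0.2193  0.085 ]
mid [ 0.6424 -0.212   0.0881] gap 0.0043 planeT [ 0.6447 -0.2139  0.085 ] [ 0.6424 -0.2096  0.085 ]
fallcap [ 0.5354 -0.22    0.0287] gap 0.0013 planeT [ 0.536  -0.2205  0.028 ] [ 0.5352 -0.2194  0.028 ]
near [ 0.3211 -0.192   0.0855] gap 0.0037 planeT [ 0.3226 -0.1931  0.085 ] [ 0.3197 -0.1908  0.085 ]
handle [0.5294 0.2042 0.1483] gap 0.0064 planeT [0.5314 0.2013 0.156 ] [0.5221 0.1986 0.156 ]
body [ 0.4596 -0.1852  0.05  ]
body [ 0.4552 -0.2338  0.05  ]
body [ 0.5138 -0.1904  0.05  ]
body [ 0.5128 -0.2394  0.05  ]
lane [ 0.7356 -0.1816  0.014 ]
lane [ 0.7254 -0.2866  0.014 ]
lane [ 0.2887 -0.1293  0.014 ]
lane [ 0.2782 -0.2356  0.014 ]
hand [0.529 0.268 0.158]
hand [0.5311 0.2019 0.158 ]
hand [0.5331 0.136  0.158 ]
```

>>> move_arm:
  claw: 5
  squeeze: 3
  steps:
    - {"spin":-0.12}
    - {"spin":-0.12}
    - {"dx":-4,"dy":-2}
    - {"dx":-4,"dy":-3}
    - {"dx":-4,"dy":-3}
    - {"dx":-4,"dy":-3}
    - {"dx":-4,"dy":-3}
    - {"dx":-3,"dy":-4}
    - {"dx":-2,"dy":-4}
    - {"dx":-2,"dy":-4}
    - {"dx":-2,"dy":-4}
    - {"dx":-2,"dy":-4}

```text
$.steps[0]: bad value
```

>>> move_arm:
  steps:
    - {"dx":-1,"dy":-4}
    - {"dx":-1,"dy":-4}
    - {"dx":-1,"dy":-4}
    - {"dx":-1,"dy":-4}
    - {"dx":-1,"dy":-4}
    - {"dx":-1,"dy":-4}
    - {"dx":-1,"dy":-4}
    - {"dx":-1,"dy":-4}
    - {"dx":-1,"dy":-4}
    - {}
    - {}

```text
$.steps[0]: bad value
```

>>> move_arm:
  claw: 5
  squeeze: 3
  steps:
    - {"dx":0,"dy":0,"dz":0,"spin":-0.12}
    - {"dx":0,"dy":0,"dz":0,"spin":-0.12}
    - {"dx":-4,"dy":-2,"dz":0,"spin":0}
    - {"dx":-4,"dy":-3,"dz":0,"spin":0}
    - {"dx":-4,"dy":-3,"dz":0,"spin":0}
    - {"dx":-4,"dy":-3,"dz":0,"spin":0}
    - {"dx":-4,"dy":-3,"dz":0,"spin":0}
    - {"dx":-3,"dy":-4,"dz":0,"spin":0}
    - {"dx":-2,"dy":-4,"dz":0,"spin":0}
    - {"dx":-2,"dy":-4,"dz":0,"spin":0}
    - {"dx":-2,"dy":-4,"dz":0,"spin":0}
    - {"dx":-2,"dy":-4,"dz":0,"spin":0}

```text
time: 1.3
ee_pos: [0.4853, 0.2133, 0.4045]
eef_rot: [0.055, 0.998, 0.0, -0.0]
ft_force: [1.1, 0.6, -0.2]
width: 0.0504
grip_force: 0.0
```

>>> move_arm:
  steps:
    - {"dx":-1,"dy":-4.5,"dz":0,"spin":0}
    - {"dx":-1,"dy":-4.5,"dz":0,"spin":0}
    - {"dx":-1,"dy":-4.5,"dz":0,"spin":0}
    - {"dx":-1,"dy":-4.5,"dz":0,"spin":0}
    - {"dx":-1,"dy":-4.5,"dz":1,"spin":0}
    - {"dx":-1,"dy":-4.5,"dz":2,"spin":0}
    - {"dx":-1,"dy":-4.5,"dz":2,"spin":0}
    - {"dx":-1,"dy":-4,"dz":2,"spin":0}
    - {"dx":-1,"dy":-4,"dz":2,"spin":0}
    - {"dx":-0.8,"dy":-3,"dz":2,"spin":0}
    - {"dx":0,"dy":0,"dz":1,"spin":0}
    - {"dx":0,"dy":0,"dz":0,"spin":0}

```text
time: 2.5
ee_pos: [0.5351, -0.2177, 0.283]
eef_rot: [0.056, 0.998, 0.0, -0.002]
ft_force: [0.2, 0.2, -0.0]
width: 0.0501
grip_force: 0.0
```

```bash
python3 - <<'E'
from h import *
c=snap('side');t=snap('top');s=telemetry.read_state();p=s['ee_pos'];print(p,s['width'],s['eef_rot'])
tip=p-[0,0,r.tips_ahead];print(proj(c,tip),proj(t,tip))
u,v=proj(c,tip)[0].astype(int)
o=np.zeros((600,800,3),np.uint8)
o[:,:400]=cv2.resize(c['img'][215:365,275:375],(400,600),interpolation=2);o[:,400:]=cv2.resize(t['img'][160:310,290:390],(400,600),interpolation=2)
cv2.imwrite('pics/c2.png',o[:,:,::-1])
E
```

```text
[ 0.53610716 -0.21638956  0.28503789] 0.04983679239889426 [ 5.42056406e-02  9.98529715e-01  3.70487070e-04 -1.42792397e-04]
[[328.77995481 263.434756  ]] [[344.45801466 213.01850248]]
```

View pics/c2.png

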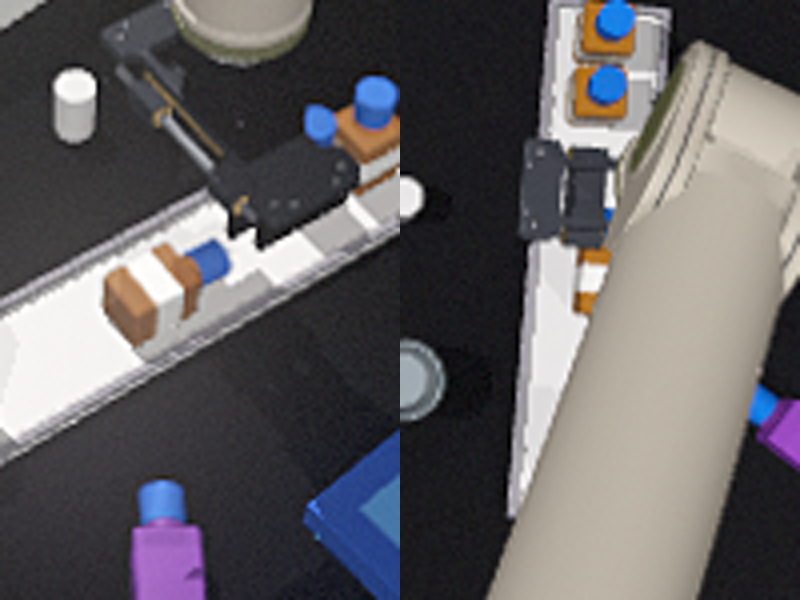

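The picture shows the tips above the cap: side cap at (327,280), fingers astride it at (335-340,272), all clear. I go down and close lightly.

>>> move_arm:
  claw: 4.3
  steps:
    - {"dx":0,"dy":-0.3,"dz":1,"spin":0}
    - {"dx":0,"dy":0,"dz":1.5,"spin":0}
    - {"dx":0,"dy":0,"dz":1.5,"spin":0}
    - {"dx":0,"dy":0,"dz":1,"spin":0}
    - {"dx":0,"dy":0,"dz":1,"spin":0}
    - {"dx":0,"dy":0,"dz":1,"spin":0}
    - {"dx":0,"dy":0,"dz":1,"spin":0}
    - {"dx":0,"dy":0,"dz":0.6,"spin":0}
    - {"dx":0,"dy":0,"dz":0.3,"spin":0}
    - {"dx":0,"dy":0,"dz":0,"spin":0}
    - {"dx":0,"dy":0,"dz":0,"spin":0}

```text
time: 3.7
ee_pos: [0.5357, -0.2206, 0.1963]
eef_rot: [0.055, 0.998, -0.0, 0.0]
ft_force: [-1.1, -0.1, -0.3]
width: 0.0429
grip_force: 0.0
```

>>> move_arm:
  claw: 2
  squeeze: 5
  steps:
    - {"dx":0,"dy":0,"dz":0,"spin":0}
    - {"dx":0,"dy":0,"dz":0,"spin":0}
    - {"dx":0,"dy":0,"dz":0,"spin":0}
    - {"dx":0,"dy":0,"dz":0,"spin":0}
    - {"dx":0,"dy":0,"dz":0,"spin":0}
    - {"dx":0,"dy":0,"dz":0,"spin":0}
    - {"dx":0,"dy":0,"dz":0,"spin":0}
    - {"dx":0,"dy":0,"dz":0,"spin":0}

```text
time: 4.5
ee_pos: [0.5357, -0.2204, 0.1961]
eef_rot: [0.055, 0.998, 0.0, 0.0]
ft_force: [1.5, 0.9, 3.1]
width: 0.0299
grip_force: 5.0
```

>>> move_arm:
  steps:
    - {"dx":0.2,"dy":0,"dz":-0.68,"spin":0}
    - {"dx":0.3,"dy":0,"dz":-0.66,"spin":0}
    - {"dx":0.34,"dy":0,"dz":-0.63,"spin":0}
    - {"dx":0.38,"dy":0,"dz":-0.6,"spin":0}
    - {"dx":0.44,"dy":0,"dz":-0.56,"spin":0}
    - {"dx":0.49,"dy":0,"dz":-0.53,"spin":0}
    - {"dx":0,"dy":0,"dz":0,"spin":0}
    - {"dx":0,"dy":0,"dz":0,"spin":0}

```text
time: 5.3
ee_pos: [0.5141, -0.2182, 0.2327]
eef_rot: [0.055, 0.998, -0.0, 0.0]
ft_force: [-0.8, 0.1, -0.0]
width: 0.0295
grip_force: 5.0
```

```bash
python3 - <<'E'
from h import *
c=snap('side');s=telemetry.read_state();p=s['ee_pos'];print(p,s['width'],s['ft_force'],s['time'])
cv2.imwrite('pics/c3.png',cv2.resize(c['img'][215:345,245:375],(600,600),interpolation=2)[:,:,::-1])
E
```

```text
[ 0.51422861 -0.21815214  0.23256838] 0.030066585224050136 [-0.22822649 -0.2739236   0.84608797] 5.35
```

View pics/c3.png

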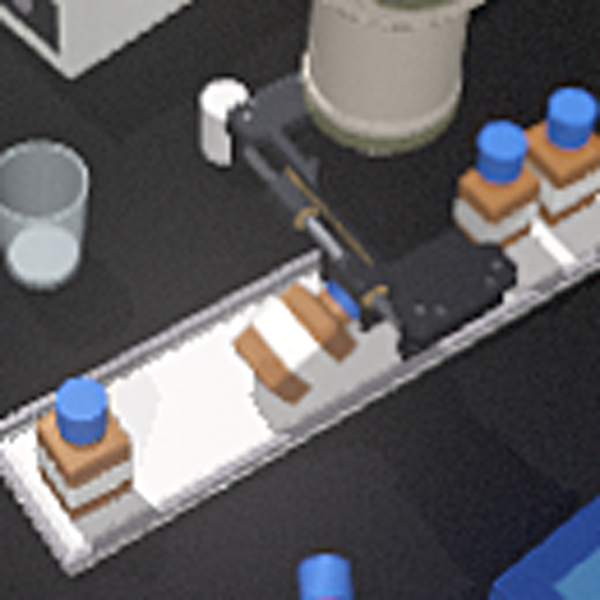

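The picture shows the jar pivoting, foot edge down, tilted about 35°, cap at crop (342,300). I carry on along the arc.

>>> move_arm:
  steps:
    - {"dx":0.54,"dy":0,"dz":-0.48,"spin":0}
    - {"dx":0.57,"dy":0,"dz":-0.43,"spin":0}
    - {"dx":0.6,"dy":0,"dz":-0.37,"spin":0}
    - {"dx":0.64,"dy":0,"dz":-0.33,"spin":0}
    - {"dx":0.67,"dy":0,"dz":-0.26,"spin":0}
    - {"dx":0.68,"dy":0,"dz":-0.21,"spin":0}
    - {"dx":0.7,"dy":0,"dz":-0.15,"spin":0}
    - {"dx":0.71,"dy":0,"dz":-0.09,"spin":0}
    - {"dx":0.72,"dy":0,"dz":-0.02,"spin":0}
    - {"dx":0.71,"dy":0,"dz":0.04,"spin":0}
    - {"dx":0.71,"dy":0,"dz":0.1,"spin":0}
    - {"dx":0,"dy":0,"dz":0,"spin":0}

```text
time: 6.55
ee_pos: [0.4411, -0.2101, 0.2542]
eef_rot: [0.055, 0.998, 0.0, -0.0]
ft_force: [1.0, 0.5, -0.9]
width: 0.0299
grip_force: 5.0
```

```bash
python3 - <<'E'
from h import *
c=snap('side');s=telemetry.read_state();p=s['ee_pos'];print(p,s['width'],s['ft_force'],s['time'])
cv2.imwrite('pics/c4.png',cv2.resize(c['img'][215:345,245:375],(600,600),interpolation=2)[:,:,::-1])
E
```

```text
[ 0.44173583 -0.21010712  0.25444558] 0.030107329829500172 [-0.03724498  0.67980888 -2.01245234] 6.6
```

View pics/c4.png

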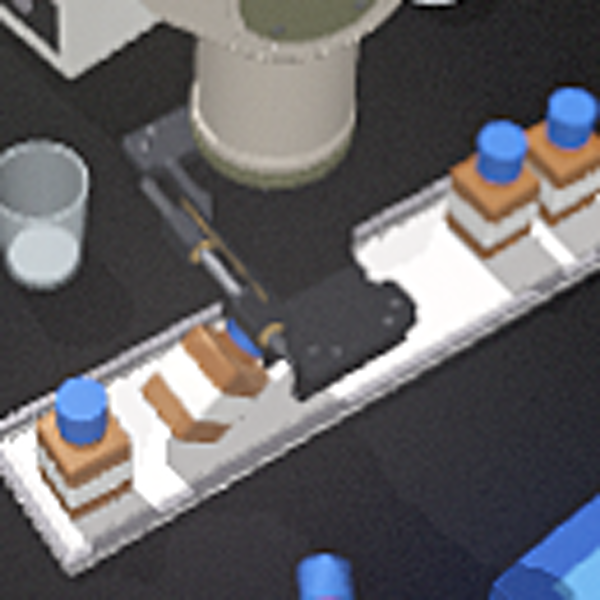

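The picture shows the jar still tilted about 45°: the foot slid back and hangs on the pads' friction, foot edge at crop (185,425), clear of jar_near. I ease the grip so it can swing down, moving away from jar_near.

>>> move_arm:
  squeeze: 3
  steps:
    - {"dx":-0.1,"dy":0,"dz":-0.2,"spin":0}
    - {"dx":-0.3,"dy":0,"dz":-0.3,"spin":0}
    - {"dx":-0.6,"dy":0,"dz":-0.3,"spin":0}
    - {"dx":-0.9,"dy":0,"dz":-0.2,"spin":0}
    - {"dx":-1.2,"dy":0,"dz":0,"spin":0}
    - {"dx":-1.2,"dy":0,"dz":0,"spin":0}
    - {"dx":0,"dy":0,"dz":0,"spin":0}
    - {"dx":0,"dy":0,"dz":0,"spin":0}

```text
time: 7.4
ee_pos: [0.485, -0.2149, 0.2641]
eef_rot: [0.055, 0.998, -0.0, -0.0]
ft_force: [-1.1, -0.1, -2.6]
width: 0.0298
grip_force: 3.0
```

```bash
python3 - <<'E'
from h import *
c=snap('side');s=telemetry.read_state();p=s['ee_pos'];print(p,s['width'],s['ft_force'],s['time'],s['grip_force'],s['torque'])
cv2.imwrite('pics/c5.png',cv2.resize(c['img'][215:345,245:375],(600,600),interpolation=2)[:,:,::-1])
E
```

```text
[ 0.48460025 -0.21497337  0.26414934] 0.030027946963294215 [-0.02754686 -0.21922943 -1.05429008] 7.45 2.999954096158035 [ 0.02822241 -0.00221211 -0.01703141]
```

View pics/c5.png

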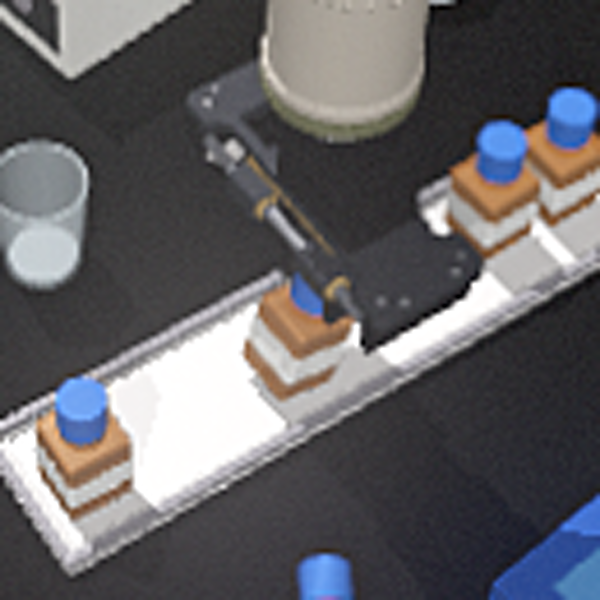

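The picture shows the jar now hanging almost upright, 10-15° off, about 1 cm above the floor, mid-gap, foot at crop (300,390). I lower it gently.

>>> move_arm:
  steps:
    - {"dx":0,"dy":0,"dz":0.2,"spin":0}
    - {"dx":0,"dy":0,"dz":0.2,"spin":0}
    - {"dx":0,"dy":0,"dz":0.15,"spin":0}
    - {"dx":0,"dy":0,"dz":0.15,"spin":0}
    - {"dx":0,"dy":0,"dz":0.1,"spin":0}
    - {"dx":0,"dy":0,"dz":0.1,"spin":0}
    - {"dx":0,"dy":0,"dz":0,"spin":0}
    - {"dx":0,"dy":0,"dz":0,"spin":0}

```text
time: 8.25
ee_pos: [0.4848, -0.2149, 0.2555]
eef_rot: [0.055, 0.998, 0.0, 0.0]
ft_force: [0.5, -0.1, 4.1]
width: 0.0302
grip_force: 3.0
```

>>> move_arm:
  steps:
    - {"dx":0,"dy":0,"dz":0.1,"spin":0}
    - {"dx":0,"dy":0,"dz":0.05,"spin":0}
    - {"dx":0,"dy":0,"dz":0.05,"spin":0}
    - {"dx":0,"dy":0,"dz":0,"spin":0}

```text
time: 8.65
ee_pos: [0.4848, -0.2149, 0.2534]
eef_rot: [0.055, 0.998, 0.0, -0.0]
ft_force: [-0.0, -0.1, 3.5]
width: 0.0297
grip_force: 3.0
```

```bash
python3 - <<'E'
from h import *
c=snap('side');s=telemetry.read_state();p=s['ee_pos'];print(p,s['width'],s['time'],s['grip_force'],s['torque'])
print(np.mean([telemetry.read_state()['ft_force'] for _ in range(3)],0))
cv2.imwrite('pics/c6.png',cv2.resize(c['img'][240:320,285:365],(600,600),interpolation=2)[:,:,::-1])
E
```

```text
[ 0.48477477 -0.21486375  0.25341877] 0.03003761734521032 8.7 2.999892078805715 [ 0.14146231  0.0299624  -0.0420205 ]
[-0.29608716  0.46170949  4.33599146]
```

View pics/c6.png

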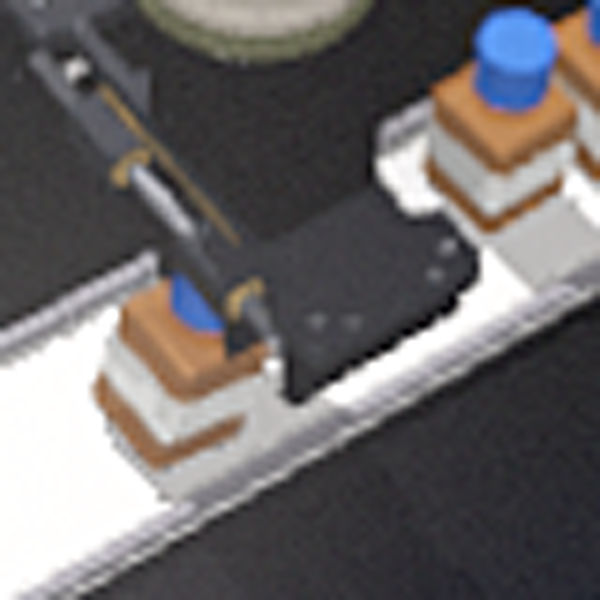

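The picture shows the jar resting on its foot edge, still leaning about 15° towards +x; body edge at crop (125,310)→(95,390), against near-vertical for jar_mid. I ease the cap back to -x to bring it upright.

>>> move_arm:
  steps:
    - {"dx":0.2,"dy":0,"dz":0,"spin":0}
    - {"dx":0.2,"dy":0,"dz":0,"spin":0}
    - {"dx":0.2,"dy":0,"dz":0,"spin":0}
    - {"dx":0.2,"dy":0,"dz":0,"spin":0}
    - {"dx":0.2,"dy":0,"dz":0.05,"spin":0}
    - {"dx":0.2,"dy":0,"dz":0.05,"spin":0}
    - {"dx":0.2,"dy":0,"dz":0.05,"spin":0}
    - {"dx":0,"dy":0,"dz":0,"spin":0}

```text
time: 9.5
ee_pos: [0.4707, -0.2134, 0.2521]
eef_rot: [0.055, 0.998, 0.0, 0.0]
ft_force: [-0.0, 0.7, 1.1]
width: 0.0301
grip_force: 3.0
```

```bash
python3 - <<'E'
from h import *
c=snap('side');s=telemetry.read_state();p=s['ee_pos'];print(p,s['ft_force'],s['torque'])
cv2.imwrite('pics/c7.png',cv2.resize(c['img'][240:320,285:365],(600,600),interpolation=2)[:,:,::-1])
E
```

```text
[ 0.47085898 -0.21333308  0.25210933] [-1.37648484 -0.26486492  1.67164897] [ 0.08934355  0.126473   -0.02132235]
```

View pics/c7.png

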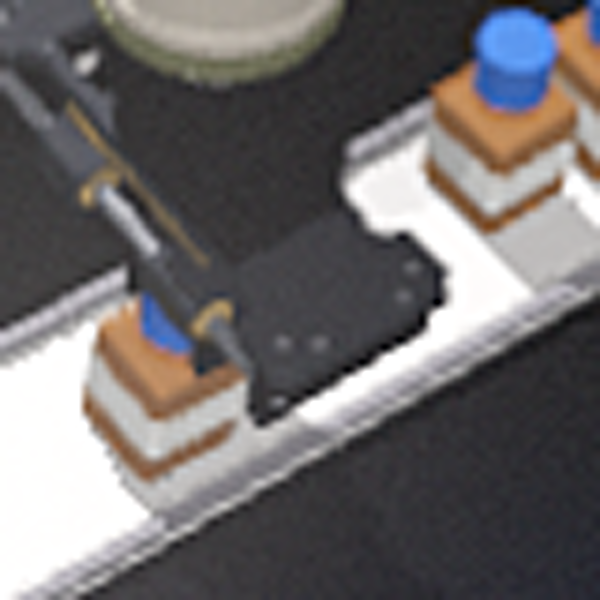

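The picture shows it leaning only about 5° now, edge at crop (100,320)→(88,400). One last nudge, then release, wait, rise.

>>> move_arm:
  steps:
    - {"dx":0.2,"dy":0,"dz":0,"spin":0}
    - {"dx":0.2,"dy":0,"dz":0,"spin":0}
    - {"dx":0.2,"dy":0,"dz":0,"spin":0}
    - {"dx":0,"dy":0,"dz":0,"spin":0}

```text
time: 9.95
ee_pos: [0.4646, -0.2127, 0.2519]
eef_rot: [0.055, 0.998, 0.0, -0.0]
ft_force: [-0.4, 0.0, -0.7]
width: 0.0296
grip_force: 3.0
```

>>> move_arm:
  claw: 4.6
  steps:
    - {"dx":0,"dy":0,"dz":0,"spin":0}
    - {"dx":0,"dy":0,"dz":0,"spin":0}
    - {"dx":0,"dy":0,"dz":0,"spin":0}
    - {"dx":0,"dy":0,"dz":0,"spin":0}
    - {"dx":0,"dy":0,"dz":0,"spin":0}
    - {"dx":0,"dy":0,"dz":0,"spin":0}

```text
time: 10.55
ee_pos: [0.465, -0.2127, 0.252]
eef_rot: [0.055, 0.998, 0.0, -0.0]
ft_force: [-0.2, 0.3, 0.2]
width: 0.0458
grip_force: 0.0
```

>>> move_arm:
  steps:
    - {"dx":0,"dy":0,"dz":-0.5,"spin":0}
    - {"dx":0,"dy":0,"dz":-1,"spin":0}
    - {"dx":0,"dy":0,"dz":-1.5,"spin":0}
    - {"dx":0,"dy":0,"dz":-2,"spin":0}
    - {"dx":0,"dy":0,"dz":-3,"spin":0}
    - {"dx":0,"dy":0,"dz":-3,"spin":0}
    - {"dx":0,"dy":0,"dz":-3,"spin":0}
    - {"dx":0,"dy":0,"dz":-2,"spin":0}
    - {"dx":0,"dy":4,"dz":0,"spin":0}
    - {"dx":0,"dy":4,"dz":0,"spin":0}
    - {"dx":0,"dy":4,"dz":0,"spin":0}
    - {"dx":0,"dy":4,"dz":0,"spin":0}

```text
time: 11.75
ee_pos: [0.4822, -0.0523, 0.4132]
eef_rot: [0.055, 0.998, 0.0, 0.001]
ft_force: [1.3, -0.1, 0.1]
width: 0.0458
grip_force: 0.0
```

```bash
cat > jars.py <<'E'
from h import *
s=snap('side');t=snap('top')
def blobs(c):
    m=cv2.inRange(cv2.cvtColor(c['img'],cv2.COLOR_RGB2HSV),(100,120,60),(118,255,255))
    k,_,st,ce=cv2.connectedComponentsWithStats(m);return [(ce[i],st[i]) for i in range(1,k) if 12<st[i,4]<400]
B=blobs(t)
for u,st in blobs(s):
    p=plane(s,u,.085)
    if .25<p[0]<.75 and -.28<p[1]<-.15: print('side',u.round(1),st[2:],p.round(4))
for u,st in B:
    p=plane(t,u,.085)
    if .25<p[0]<.75 and -.28<p[1]<-.15: print('top',u.round(1),st[2:],p.round(4))
cv2.imwrite('pics/c8.png',np.hstack([cv2.resize(s['img'][225:345,235:395],(480,360),interpolation=2)])[:,:,::-1])
st=telemetry.read_state();print(st['ee_pos'],st['time'])
E
python3 jars.py
```

```text
side [368.4 239.6] [ 12  13 123] [ 0.698  -0.2192  0.085 ]
side [352.9 246.9] [ 11  13 119] [ 0.6424 -0.2093  0.085 ]
side [305. 282.] [ 10  13 106] [ 0.4525 -0.2121  0.085 ]
side [262.1 303.3] [ 11  14 132] [ 0.3196 -0.1908  0.085 ]
top [343.3 164.3] [10 11 77] [ 0.7001 -0.2225  0.085 ]
top [341.4 180.8] [10 10 71] [ 0.6447 -0.2138  0.085 ]
top [343.4 238.3] [10  8 63] [ 0.4555 -0.2134  0.085 ]
top [338.6 279.8] [10  9 70] [ 0.3227 -0.1931  0.085 ]
[ 0.48282323 -0.04826619  0.41280927] 11.85
```

View pics/c8.png

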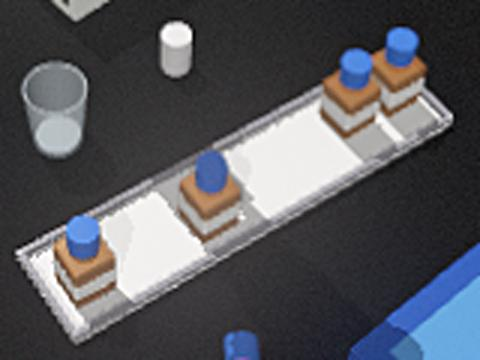

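The picture shows the jar standing upright at crop (210,195), all four in line; the neighbours' caps have not shifted. Now the lid.

```bash
python3 - <<'E'
from h import *
s=telemetry.read_state();print(s['joint_positions'].round(2),s['ee_pos'],s['eef_rot'].round(4))
E
```

```text
[-0.37  0.    0.38  1.82 -0.    1.31  1.48] [ 0.48282323 -0.04826619  0.41280927] [5.110e-02 9.987e-01 8.000e-04 4.000e-04]
```

>>> move_arm:
  claw: 5
  steps:
    - {"dx":0,"dy":0,"dz":0,"spin":0.14}
    - {"dx":0,"dy":0,"dz":0,"spin":0.145}
    - {"dx":0,"dy":0,"dz":0,"spin":0.145}
    - {"dx":0,"dy":0,"dz":0,"spin":0.145}
    - {"dx":0,"dy":0,"dz":0,"spin":0.145}
    - {"dx":0,"dy":0,"dz":0,"spin":0.145}
    - {"dx":0,"dy":0,"dz":0,"spin":0.145}
    - {"dx":0,"dy":0,"dz":0,"spin":0.145}
    - {"dx":0,"dy":0,"dz":0,"spin":0.145}
    - {"dx":0,"dy":0,"dz":0,"spin":0.13}
    - {"dx":2,"dy":0.5,"dz":0,"spin":0}

```text
time: 12.95
ee_pos: [0.4865, -0.0362, 0.4131]
eef_rot: [0.699, 0.715, 0.0, 0.001]
ft_force: [0.8, -0.2, 0.1]
width: 0.0503
grip_force: 0.0
```

>>> move_arm:
  steps:
    - {"dx":4,"dy":0.8,"dz":0,"spin":0}
    - {"dx":4,"dy":0.8,"dz":0,"spin":0}
    - {"dx":4,"dy":0.8,"dz":0,"spin":0}
    - {"dx":4,"dy":0.8,"dz":0,"spin":0}
    - {"dx":4,"dy":0.8,"dz":0,"spin":0}
    - {"dx":2,"dy":0.4,"dz":0,"spin":0}
    - {"dx":0,"dy":0,"dz":0,"spin":0}
    - {"dx":0,"dy":0,"dz":0,"spin":0}

```text
time: 13.75
ee_pos: [0.5242, 0.1868, 0.4124]
eef_rot: [0.696, 0.718, -0.0, 0.0]
ft_force: [-0.2, -0.2, -0.8]
width: 0.05
grip_force: 0.0
```

>>> move_arm:
  steps:
    - {"dx":0.8,"dy":0.4,"dz":0,"spin":0}
    - {"dx":0.7,"dy":0.3,"dz":1.2,"spin":0}
    - {"dx":0,"dy":0,"dz":1.5,"spin":0}
    - {"dx":0,"dy":0,"dz":1.5,"spin":0}
    - {"dx":0,"dy":0,"dz":1.2,"spin":0}
    - {"dx":0,"dy":0,"dz":1,"spin":0}
    - {"dx":0,"dy":0,"dz":0.8,"spin":0}
    - {"dx":0,"dy":0,"dz":0.8,"spin":0}
    - {"dx":0,"dy":0,"dz":0.7,"spin":0}
    - {"dx":0,"dy":0,"dz":0.5,"spin":0}
    - {"dx":0,"dy":0,"dz":0,"spin":0}

```text
time: 14.85
ee_pos: [0.5304, 0.2029, 0.3194]
eef_rot: [0.696, 0.718, -0.0, -0.0]
ft_force: [-0.0, 0.9, 0.6]
width: 0.0497
grip_force: 0.0
```

>>> move_arm:
  claw: 0.4
  squeeze: 4
  steps:
    - {"dx":0,"dy":0,"dz":0,"spin":0}
    - {"dx":0,"dy":0,"dz":0,"spin":0}
    - {"dx":0,"dy":0,"dz":0,"spin":0}
    - {"dx":0,"dy":0,"dz":0,"spin":0}
    - {"dx":0,"dy":0,"dz":0,"spin":0}
    - {"dx":0,"dy":0,"dz":0,"spin":0}
    - {"dx":0,"dy":0,"dz":0,"spin":0}
    - {"dx":0,"dy":0,"dz":0,"spin":0}

```text
time: 15.65
ee_pos: [0.5312, 0.2029, 0.3203]
eef_rot: [0.696, 0.718, 0.001, 0.001]
ft_force: [4.7, 0.3, -2.4]
width: 0.0115
grip_force: 4.0
```

```bash
python3 - <<'E'
from h import *
c=snap('side');s=telemetry.read_state();print(s['ee_pos'],s['width'],s['ft_force'],s['torque'],s['grip_force'],s['joint_positions'].round(2))
h=cv2.cvtColor(c['img'],cv2.COLOR_RGB2HSV);m=cv2.inRange(h,(5,120,60),(18,255,255))
P=np.argwhere(m[150:205,210:260])[:,::-1]+[210,150];print(len(P),P.min(0),P.max(0))
print(proj(c,s['ee_pos']-[0,0,.164]))
E
```

```text
[0.53115961 0.20291807 0.32027611] 0.01146482671961368 [ 5.21282994 -0.03358557 -2.07260362] [ 0.05596975 -0.99441067  0.04370174] 4.00278439745307 [-0.6   0.27  0.18  1.73 -0.05  1.14 -0.37]
100 [224 165] [250 192]
[[237.71101721 172.12755616]]
```

>>> move_arm:
  squeeze: 10
  steps:
    - {"dx":0,"dy":0.1,"dz":0,"spin":0}
    - {"dx":0,"dy":0.1,"dz":0,"spin":0}
    - {"dx":0,"dy":0,"dz":0,"spin":0}
    - {"dx":0,"dy":0,"dz":0,"spin":0}

```text
time: 16.1
ee_pos: [0.5319, 0.2031, 0.3199]
eef_rot: [0.696, 0.718, -0.001, -0.001]
ft_force: [-5.3, -0.6, 3.3]
width: 0.0112
grip_force: 10.0
```

>>> move_arm:
  squeeze: 15
  steps:
    - {"dx":0,"dy":-0.1,"dz":0,"spin":0}
    - {"dx":0,"dy":0.3,"dz":-1.08,"spin":0}
    - {"dx":0,"dy":0.33,"dz":-1.07,"spin":0}
    - {"dx":0,"dy":0.4,"dz":-1.05,"spin":0}
    - {"dx":0,"dy":0.44,"dz":-1.03,"spin":0}
    - {"dx":0,"dy":0.5,"dz":-1.0,"spin":0}
    - {"dx":0,"dy":0.54,"dz":-0.98,"spin":0}
    - {"dx":0,"dy":0,"dz":0,"spin":0}
    - {"dx":0,"dy":0,"dz":0,"spin":0}

```text
time: 17.0
ee_pos: [0.5564, 0.2039, 0.3831]
eef_rot: [0.696, 0.718, -0.0, -0.001]
ft_force: [-7.4, -0.7, 2.6]
width: 0.0115
grip_force: 15.0
```

```bash
cat > lid.py <<'E'
from h import *
import sys
s=telemetry.read_state();p=s['ee_pos'];print(p,s['ft_force'],s['grip_force'],s['time'])
X,Z=.7495-p[0],p[2]-.164-.104
print('pose angle',np.arctan2(Z,X)-.2342,'R',np.hypot(X,Z))
E
python3 lid.py
```

```text
[0.55643205 0.20391685 0.38313474] [-7.44620876 -0.74151477  2.60350057] 14.99891996383667 17.0
pose angle 0.3035262763920047 R 0.2247915559045292
```

>>> move_arm:
  steps:
    - {"dx":0,"dy":0.5,"dz":-0.94,"spin":0}
    - {"dx":0,"dy":0.6,"dz":-0.93,"spin":0}
    - {"dx":0,"dy":0.68,"dz":-0.88,"spin":0}
    - {"dx":0,"dy":0.7,"dz":-0.85,"spin":0}
    - {"dx":0,"dy":0.77,"dz":-0.81,"spin":0}
    - {"dx":0,"dy":0.8,"dz":-0.78,"spin":0}
    - {"dx":0,"dy":0,"dz":0,"spin":0}
    - {"dx":0,"dy":0,"dz":0,"spin":0}

```text
time: 17.8
ee_pos: [0.5975, 0.2052, 0.4362]
eef_rot: [0.696, 0.718, 0.001, -0.0]
ft_force: [-7.5, 0.1, 6.1]
width: 0.0112
grip_force: 15.0
```

```bash
cat >> lid.py <<'E'
if len(sys.argv)>1:
    t=snap('top');c=snap('side')
    # tab on gauge: orange blobs at incubator +y side
    for n,c in(('top',t),('side',c)):
        h=cv2.cvtColor(c['img'],cv2.COLOR_RGB2HSV)
        for nm,lo,hi in(('or',(5,110,60),(20,255,255)),('gr',(45,90,40),(80,255,255)),('red',(0,130,60),(4,255,255))):
            k,_,st,ce=cv2.connectedComponentsWithStats(cv2.inRange(h,lo,hi))
            for i in range(1,k):
                if st[i,4]>2 and ((n=='top' and 145<ce[i][0]<260 and 130<ce[i][1]<240) or (n=='side' and 195<ce[i][0]<310 and 80<ce[i][1]<220)): print(n,nm,ce[i].round(1),st[i])
E
python3 lid.py 1
```

```text
[0.59746313 0.20518701 0.43624202] [-7.46240221  0.14748678  6.08094175] 15.001377314329147 17.8
pose angle 0.6017520412541961 R 0.2267610759944915
top or [211.5 179. ] [210 179   4   1   4]
top or [222.4 189.5] [213 185  16  14  95]
side or [258.  115.2] [250 111  17   9  17]
side or [246.5 121.2] [245 121   4   2   4]
side or [239.4 127.4] [237 125   6   5  14]
side or [243.5 131.1] [242 130   4   3   8]
side or [259.  145.1] [252 134  14  24 109]
side or [233.6 138.2] [232 137   4   3   8]
```

```bash
cat > gauge.py <<'E'
from h import *
import pickle,sys
HX,HZ,HY,yaw=.7475,.104,.203,.03
def onplane(c,uv,off):  # angle/radius about the hinge on plane y'=off
    o,d=ray(c,uv);ey=np.array([-np.sin(yaw),np.cos(yaw),0]);ex=np.array([np.cos(yaw),np.sin(yaw),0])
    H=np.array([HX,HY,HZ]);X=o+d*((off-(o-H)@ey)/(d@ey));q=X-H
    return np.arctan2(q[2],-(q@ex)),np.hypot(q[2],q@ex)
def show(c,n):
    h=cv2.cvtColor(c['img'],cv2.COLOR_RGB2HSV);win=dict(side=(225,275,95,165),top=(140,190,135,195))[n]
    m=np.zeros(h.shape[:2],np.uint8);m[win[2]:win[3],win[0]:win[1]]=255
    for nm,lo,hi in(('or',(6,110,60),(22,255,255)),('gr',(40,70,40),(85,255,255)),('red',(0,110,60),(5,255,255)),('red2',(174,110,60),(180,255,255))):
        k,_,st,ce=cv2.connectedComponentsWithStats(cv2.inRange(h,lo,hi)&m)
        for i in range(1,k):
            if st[i,4]>0: print(n,nm,ce[i].round(1),st[i][2:],*[np.round(onplane(c,ce[i],o),3) for o in(.14,.15,.16)])
if __name__=='__main__':
    for n in('side','top'): print('initial');show(pickle.load(open(n+'0.pkl','rb')),n)
    for n in('side','top'): print('now');show(snap(n),n)
E
python3 gauge.py
```

```text
initial
side or [239.  147.5] [1 2 2] [0.142 0.112] [0.06  0.104] [-0.036  0.097]
side or [226.1 163.2] [4 3 9] [-0.129  0.173] [-0.194  0.168] [-0.261  0.164]
side gr [242.4 128.9] [ 4  5 14] [0.76  0.126] [0.745 0.114] [0.728 0.103]
side red [244.9 124.9] [ 4  5 11] [0.887 0.125] [0.887 0.114] [0.887 0.102]
side red2 [244. 126.] [1 1 1] [0.849 0.126] [0.844 0.115] [0.839 0.103]
initial
top or [160. 170.] [1 1 1] [1.001 0.157] [0.905 0.124] [0.741 0.093]
top or [169. 184.] [1 3 3] [0.306 0.114] [-0.033  0.102] [-0.41   0.103]
top gr [161.9 172.7] [ 5  6 23] [0.906 0.144] [0.766 0.112] [0.528 0.085]
top red [160.7 167.7] [ 6  5 21] [1.024 0.147] [0.926 0.113] [0.748 0.082]
now
side or [263.  112.7] [7 4 7] [1.583 0.11 ] [1.663 0.102] [1.756 0.094]
side or [254.  117.2] [9 5 9] [1.232 0.117] [1.272 0.106] [1.321 0.095]
side or [260. 119.] [1 1 1] [1.429 0.091] [1.509 0.082] [1.61  0.073]
side or [248.  120.5] [1 2 2] [1.032 0.127] [1.047 0.115] [1.066 0.104]
side or [246. 122.] [1 1 1] [0.965 0.13 ] [0.974 0.118] [0.984 0.107]
side or [260. 122.] [1 1 1] [1.401 0.079] [1.491 0.069] [1.61 0.06]
side or [239.4 127.4] [ 6  5 14] [0.764 0.142] [0.752 0.131] [0.738 0.12 ]
side or [246.5 125.5] [2 2 2] [0.9   0.117] [0.901 0.105] [0.903 0.094]
side or [243.3 131. ] [3 3 7] [0.712 0.116] [0.691 0.105] [0.664 0.093]
side or [237. 134.] [1 1 1] [0.588 0.138] [0.558 0.127] [0.523 0.117]
side or [259.  145.1] [ 14  24 110] [-0.738  0.03 ] [-1.127  0.033] [-1.41   0.041]
side or [233.6 138.2] [4 3 8] [0.471 0.146] [0.433 0.136] [0.389 0.126]
side gr [241. 131.] [1 1 1] [0.691 0.126] [0.669 0.115] [0.643 0.104]
now
```

>>> move_arm:
  squeeze: 25
  steps:
    - {"dx":0,"dy":0.76,"dz":-0.8,"spin":0}
    - {"dx":0,"dy":0.8,"dz":-0.75,"spin":0}
    - {"dx":0,"dy":0.9,"dz":-0.66,"spin":0}
    - {"dx":0,"dy":0.95,"dz":-0.6,"spin":0}
    - {"dx":0,"dy":0,"dz":0,"spin":0}
    - {"dx":0,"dy":0,"dz":0,"spin":0}

```text
time: 18.6
ee_pos: [0.6313, 0.2064, 0.4629]
eef_rot: [0.696, 0.718, 0.001, 0.0]
ft_force: [-1.5, 2.1, 2.7]
width: 0.0107
grip_force: 25.0
```

```bash
python3 lid.py; python3 - <<'E'
from gauge import *
show(snap('side'),'side')
E
```

```text
[0.63126235 0.20640705 0.46289892] [-1.51483971  2.09348928  2.74834744] 25.00417470932007 18.6
pose angle 0.7912931535075889 R 0.227959933173154
side or [273.5  99.5] [2 2 2] [1.905 0.152] [1.979 0.147] [2.057 0.143]
side or [271. 101.] [1 1 1] [1.835 0.147] [1.907 0.141] [1.986 0.137]
side or [266. 103.] [1 1 1] [1.681 0.145] [1.746 0.137] [1.819 0.131]
side or [262. 105.] [1 1 1] [1.557 0.143] [1.615 0.135] [1.681 0.127]
side or [264. 105.] [1 1 1] [1.619 0.14 ] [1.684 0.132] [1.756 0.125]
side or [258.  107.5] [1 2 2] [1.432 0.142] [1.481 0.133] [1.538 0.124]
side or [260. 107.] [1 1 1] [1.492 0.14 ] [1.547 0.131] [1.61  0.122]
side or [254.8 109.2] [3 2 4] [1.333 0.144] [1.374 0.134] [1.421 0.125]
side or [269. 110.] [1 1 1] [1.827 0.113] [1.922 0.107] [2.028 0.102]
side or [254. 113.] [1 1 1] [1.281 0.133] [1.32  0.122] [1.367 0.112]
side or [247.4 115.9] [4 3 9] [1.094 0.144] [1.113 0.133] [1.136 0.122]
side or [256. 114.] [1 1 1] [1.328 0.123] [1.376 0.112] [1.433 0.103]
side or [256. 116.] [1 1 1] [1.308 0.115] [1.357 0.105] [1.417 0.095]
side or [251.5 119.7] [ 5  5 15] [1.126 0.116] [1.155 0.105] [1.19  0.094]
side or [266.9 134.1] [ 14  24 107] [2.569 0.019] [3.11  0.024] [-2.873  0.034]
side or [240.6 126.1] [ 4  5 15] [0.804 0.141] [0.796 0.129] [0.786 0.118]
side red [245.  125.7] [4 4 7] [0.87  0.123] [0.868 0.111] [0.866 0.1  ]
```

```bash
python3 - <<'E'
from gauge import *
from scipy.optimize import least_squares
P=np.array([[.5315,.320],[.5564,.3831],[.5975,.4362],[.6313,.4629]])
f=least_squares(lambda v:np.hypot(*(P-v).T)-.2241,[.7475,.268]);v=f.x;print(v,f.fun)
print('angles',np.arctan2(P[:,1]-v[1],v[0]-P[:,0])-.2342)
c=snap('side');t=snap('top')
pc=telemetry.read_state()['ee_pos']-[0,0,.164];d=np.array([-.03,1,0])*.06
for n,k in(('side',c),('top',t)):
    print(n,'bar ends',proj(k,[pc-d,pc,pc+d]).round(1).tolist())
    H=np.array([.7475,.203,.104])
    for a in(.5,.7,.785,.87,.9,1.1): print(a,proj(k,H+[-.11*np.cos(a)-.151*.03,.151,.11*np.sin(a)]).round(1)[0])
show(t,'top')
for y in range(112,142,1): print(y,' '.join('%02x%02x%02x'%tuple(c['img'][y,x]) for x in range(234,254)))
E
```

```text
[0.75102947 0.27309949] [ 0.00038351 -0.00053627 -0.00010653  0.00030895]
angles [-0.0237231   0.28022229  0.5814168   0.77382462]
side bar ends [[273.2, 131.9], [260.4, 123.0], [248.3, 114.6]]
0.5 [239.2 135.6]
0.7 [241.8 130. ]
0.785 [243.1 127.6]
0.87 [244.7 125.4]
0.9 [245.2 124.6]
1.1 [249.3 119.8]
top bar ends [[223.8, 173.1], [201.8, 174.2], [180.0, 175.3]]
0.5 [163.  179.3]
0.7 [161.4 174.2]
0.785 [160.8 171.7]
0.87 [160.2 169.1]
0.9 [160.1 168.1]
1.1 [159.1 161.2]
112 414143 424144 444647 6a696f 626368 545359 545259 59585e 888a8d 595b5d 56575c 56585b 515458 49494c 373537 3a393d 3c3a3c 393c3b 3b3d41 34373f
113 3b3a3b 424246 3a3a3c 47484b 58555c 6b6c71 64646a 5a5860 616066 57585d 505157 49484b 3e3f41 403e42 2f3231 373839 3c3c3f 383538 3c3c41 4f4a41
114 363533 3c393b 3f3f40 3d3d3f 424447 48494d 5e5f64 5b5960 535259 47454a 3e3e40 404041 383c40 313a40 1d262c 23292d 303135 373738 333538 48484c
115 393836 363535 393737 3c3b3c 434448 403f3f 454446 4b4c4d 404245 3c393d 3d3c3e 383a3e 25303a b97c58 ffc073 9e5c39 1e242a 403f40 707175 67686d
116 3b3a3a 3a3738 3b3a38 343534 393637 3d3d3e 
[... 2997 characters left out ...]
63635 312f2c 727175 bebec1 68696a 2d2b2c 333234 3e3b3b 363434 282625 616163 eceff4 eceff3 eeeff3 dddfe2 acaeb1 c0c0c5 c9cacd
138 393938 3c3938 373535 33312e 979598 b7b6b9 302f2e 343430 393938 3b3637 393738 353333 292826 4e4c4e e2e3e8 eaebef f0f2f7 b8bbbf abadb1 c5c6c9
139 3c3a3a 3b3936 303031 595659 a3a1a6 979799 2d2a28 383837 373736 383835 3c3b3c 403d3d 3b3b38 322f2e 2f2d2a 939597 eef1f5 bcbec1 babcc0 d9dadf
140 393734 373637 322d2c 9b9a9b 9e9c9f 605f60 343031 393636 373736 3a3837 3b3938 3d3b3c 3d3a3a 3c3b3b 31312e 2a2929 4f5154 b7b8bb c2c3c7 f2f5f9
141 393937 373736 2b2c28 858285 98979a 2f2d2c 363534 393636 393836 3c3a39 373633 333332 3c3a38 393936 332f30 2b2926 474644 7b7a7c c8c9cd eceef2
```

>>> move_arm:
  steps:
    - {"dx":0,"dy":0.75,"dz":-0.47,"spin":0}
    - {"dx":0,"dy":0.75,"dz":-0.43,"spin":0}
    - {"dx":0,"dy":0.8,"dz":-0.4,"spin":0}
    - {"dx":0,"dy":0.75,"dz":-0.33,"spin":0}
    - {"dx":0,"dy":0.7,"dz":-0.27,"spin":0}
    - {"dx":0,"dy":0,"dz":0,"spin":0}
    - {"dx":0,"dy":0,"dz":0,"spin":0}

```text
time: 19.45
ee_pos: [0.6686, 0.2075, 0.4814]
eef_rot: [0.696, 0.718, 0.0, -0.0]
ft_force: [-1.8, 4.9, 3.6]
width: 0.0112
grip_force: 25.0
```

```bash
sed -i 's/.7495-p/.7503-p/;s/-.164-.104/-.270/' lid.py; python3 lid.py; python3 - <<'E'
from gauge import *
show(snap('side'),'side');show(snap('top'),'top')
E
```

```text
[0.66855579 0.20745327 0.48136213] [-1.7756065   4.92826914  3.60021795] 25.019998848438263 19.45
pose angle 0.9675646941996232 R 0.22661876698914812
side or [268.   97.6] [7 4 7] [1.726 0.163] [1.786 0.157] [1.851 0.151]
side or [264. 102.] [1 1 1] [1.618 0.152] [1.677 0.144] [1.742 0.137]
side or [256.7 105.8] [3 3 6] [1.405 0.152] [1.449 0.143] [1.499 0.134]
side or [266. 104.] [1 1 1] [1.683 0.141] [1.751 0.133] [1.826 0.127]
side or [266. 106.] [1 1 1] [1.688 0.132] [1.761 0.125] [1.842 0.119]
side or [260.8 109.8] [ 6  5 17] [1.507 0.127] [1.569 0.118] [1.641 0.109]
side or [249.  114.5] [ 5  6 18] [1.144 0.144] [1.168 0.133] [1.197 0.122]
side or [272.  116.9] [ 5  7 23] [2.083 0.085] [2.227 0.082] [2.379 0.081]
side or [273.4 131.8] [ 3  6 11] [3.028 0.048] [-3.063  0.056] [-2.924  0.066]
side gr [242.5 128.9] [ 4  5 15] [0.76  0.125] [0.746 0.114] [0.729 0.102]
side red [244.8 125. ] [ 4  5 12] [0.884 0.125] [0.883 0.114] [0.883 0.103]
```

>>> move_arm:
  steps:
    - {"dx":0,"dy":-0.35,"dz":0.14,"spin":0}
    - {"dx":0,"dy":-0.45,"dz":0.18,"spin":0}
    - {"dx":0,"dy":-0.5,"dz":0.22,"spin":0}
    - {"dx":0,"dy":-0.5,"dz":0.24,"spin":0}
    - {"dx":0,"dy":-0.5,"dz":0.26,"spin":0}
    - {"dx":0,"dy":-0.5,"dz":0.28,"spin":0}
    - {"dx":0,"dy":-0.5,"dz":0.29,"spin":0}
    - {"dx":0,"dy":-0.45,"dz":0.29,"spin":0}
    - {"dx":0,"dy":0,"dz":0,"spin":0}
    - {"dx":0,"dy":0,"dz":0,"spin":0}
    - {"dx":0,"dy":0,"dz":0,"spin":0}
    - {"dx":0,"dy":0,"dz":0,"spin":0}

```text
time: 20.75
ee_pos: [0.6313, 0.2061, 0.4621]
eef_rot: [0.696, 0.718, 0.0, -0.0]
ft_force: [-0.1, 4.8, 1.1]
width: 0.0111
grip_force: 25.0
```

```bash
python3 lid.py; python3 - <<'E'
from gauge import *
c=snap('side');p=telemetry.read_state()['ee_pos'];d=np.hypot(p[0]-.5315,p[2]-.32);print('chord angle',2*np.arcsin(d/2/.2241))
show(c,'side')
H=np.array([.7475,.203,.104])
# lid post foot/bar end prediction for several angles: far bar end
for a in(.7,.785,.87):
    q=.2342+a; print(a,proj(c,H+[-.2241*np.cos(q)-.0018,.06,.2241*np.sin(q)]).round(1)[0], proj(c,H+[-.2241*np.cos(q)+.0018,-.06,.2241*np.sin(q)]).round(1)[0])
E
python3 jars.py
```

```text
[0.63134462 0.20609191 0.46210724] [-0.09608331  4.80041591  1.14311682] 25.001457631587982 20.75
pose angle 0.7821689954829643 R 0.22595480478067714
chord angle 0.7955885771882316
side or [272. 101.] [1 1 1] [1.868 0.146] [1.942 0.141] [2.022 0.137]
side or [274. 100.] [1 1 1] [1.926 0.15 ] [2.001 0.145] [2.081 0.141]
side or [267.  103.3] [7 4 7] [1.714 0.142] [1.783 0.135] [1.859 0.129]
side or [259.  107.5] [1 2 2] [1.46 0.14] [1.513 0.131] [1.573 0.122]
side or [261. 107.] [1 1 1] [1.522 0.137] [1.581 0.129] [1.647 0.121]
side or [267. 107.] [1 1 1] [1.728 0.127] [1.806 0.12 ] [1.894 0.114]
side or [254.7 109.7] [2 2 3] [1.328 0.143] [1.368 0.133] [1.415 0.123]
side or [257. 109.] [1 1 1] [1.395 0.139] [1.443 0.13 ] [1.498 0.12 ]
side or [269. 110.] [1 1 1] [1.827 0.113] [1.922 0.107] [2.028 0.102]
side or [255.  113.3] [3 2 3] [1.305 0.128] [1.348 0.118] [1.4   0.108]
side or [247.7 116. ] [ 5  3 11] [1.098 0.143] [1.118 0.132] [1.141 0.121]
side or [251.8 119.9] [ 4  5 13] [1.129 0.115] [1.159 0.103] [1.195 0.092]
side or [266.9 134. ] [ 14  24 106] [2.551 0.02 ] [3.094 0.024] [-2.884  0.034]
side or [240.6 126.1] [ 4  5 15] [0.804 0.141] [0.796 0.129] [0.786 0.118]
side red [245.6 125.6] [2 4 5] [0.882 0.12 ] [0.882 0.109] [0.881 0.097]
0.7 [244.9 120.8] [269.7 138.4]
0.785 [248.8 116.1] [273.7 133.5]
0.87 [252.9 111.7] [278.  128.9]
side [368.4 239.6] [ 12  13 123] [ 0.698  -0.2192  0.085 ]
side [352.9 246.9] [ 11  13 119] [ 0.6424 -0.2093  0.085 ]
side [305. 282.] [ 10  13 106] [ 0.4525 -0.2121  0.085 ]
side [262.2 303.5] [ 11  14 127] [ 0.3194 -0.1914  0.085 ]
top [343.3 164.3] [10 11 77] [ 0.7001 -0.2225  0.085 ]
top [341.4 180.8] [10 10 71] [ 0.6447 -0.2138  0.085 ]
top [343.5 238.4] [10  8 64] [ 0.4553 -0.2135  0.085 ]
top [338.5 280. ] [10  9 66] [ 0.3221 -0.1928  0.085 ]
[0.63131562 0.20603098 0.46210797] 20.9
```

```bash
python3 -c "
from bench import job
print(job.close_job())"
```

```text
the job is handed in; nothing more can be done
None
```

The fallen jar is standing upright in its gap and its neighbours haven't shifted. The lid was raised to about 0.97 rad, then eased back and held by the handle at about 0.79 rad, inside the green band, when the job was handed in at about 21 s; both angles come from the arm's position, because the arm and lid hid the gauge tab.

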